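Load two knives into a granulator rotor on its indexing stand

TASK

The granulator's knife rotor on the indexing stand lacks two of its six knives. Take a full-height knife from the wooden rack and slide it, cutting edge outward, fully home in the empty slot that faces straight up; then draw the spring pin by the knob on the crank, swing the crank one hole away from you so that the second empty slot faces straight up, let the pin drop fully into that hole, and slide the other full-height knife fully home there. Leave the short worn knife standing in its pocket of the rack and do not shift the other things on the bench.

Things in the scene. Friction and masses are not known exactly. Their poses are not given: they have to be found in the camera images.
- indexer: fixed grey cast indexing stand, foot 136x100x14 mm, origin at its underside's centre. Its y is the level spindle axis, 105 mm up (at yaw 0 the world's y; -x then faces the robot; yaw varies from -0.35 to 0.5 rad). Knife rotor on the +y side; on the -y side a fixed round dividing plate (radius 68 mm, six holes 60 degrees apart on radius 55 mm) with the crank in front
- spindle (a point): point on the spindle axis, 75 mm to the crank side (-y) of the stand's origin and 105 mm up: the centre of the circle (radius 55 mm) on which the middle of the knob travels while the pin is in. Axes are the stand's
- rotor (a joint): angle of rotor and crank (rad) about the stand's +y. 0 at the start: first empty slot straight up, crank leaning 30 degrees to the stand's -x (robot's) side, pin in its hole (play 0.02 rad). Grows as the crank swings over the top, away from the robot; at 1.047 (next hole, crank 30 degrees to the far side) the second empty slot is straight up. Friction 0.12 N m: stays where left
- plunger (a joint): how far the spring pin is drawn (m), along the stand's -y: 0 = fully in its hole, 0.014 = fully drawn; the rotor is free to turn from 0.010. The spring pulls back with 5 N at 0 to 10 N at 0.014; let go within about 1.5 mm of a hole's middle, the round-nosed pin drops in by itself
- knob_grip (a point): middle of the pin's black round knob at the end of the crank, 26 mm in diameter and 26 mm long along the spindle axis, free to spin on the pin; about 153 mm above the bench at the start. Pinch it from above, across the spindle axis. Axes turn with the rotor
- slot_a (a point): middle of the floor of the first empty slot: 65.5 mm to the stand's +y side, 20 mm from the spindle axis, at the start straight above it. Slot: 63 mm long along the spindle, 10.5 mm wide, 28 mm deep (mouth 153 mm above the bench), end discs and sides flare at the mouth as a lead-in. A knife that is home has its origin here and stands 20 mm proud. Axes are the rotor's
- slot_b (a point): the same point of the second empty slot, alike, which at the start leans 60 degrees from upright to the stand's -x (robot's) side and is straight up at rotor angle 1.047. The other four slots hold screwed-in knives, 20 mm proud too. Axes are the rotor's, not the slot's
- rack: fixed wooden rack 92 (its x) x 160 (its y) x 26 mm; origin: centre of the underside. Three pockets, 63 mm along its x, 12 mm wide, 16 mm deep, at y = -52, 0 and 52 mm, one knife standing in each, long side along the rack's x; which knife stands where varies
- knife_1: full-height granulator knife (one of two alike), steel slab 60 mm long (x), 9 mm thick (y), 48 mm high (z), 120 to 260 g; the top 5 mm taper on both sides to the cutting edge, so it fits either way round. Origin: centre of the underside (blunt edge). Starts upright in a rack pocket, edge up, top 58 mm above the bench
- knife_2: full-height granulator knife (one of two alike), steel slab 60 mm long (x), 9 mm thick (y), 48 mm high (z), 120 to 260 g; the top 5 mm taper on both sides to the cutting edge, so it fits either way round. Origin: centre of the underside (blunt edge). Starts upright in a rack pocket, edge up, top 58 mm above the bench
- knife_worn: the worn knife, same length and thickness but only 34 mm high, its top 44 mm above the bench; stays in its pocket. Origin: centre of the underside
- oil_can: bystander, stays where it is: green oil can with a thin bent spout, 64x118x152 mm. Origin: centre of the underside
- pliers: bystander, stays where it is: pliers with red handles lying flat, 60x164x12 mm. Origin: centre of the underside
- bearing: bystander, stays where it is: ball bearing lying flat, 52 mm across, 15 mm high. Origin: centre of the underside
- spanner: bystander, stays where it is: steel spanner lying flat, 28x185x9 mm. Origin: centre of the underside
- valve_spring: bystander, stays where it is: valve spring standing on end, 32 mm across, 46 mm high. Origin: centre of the underside
Not all that is in view belongs to the job. Leave any purple look-alike of the knife_1 alone.

How it is judged (in metres and radians):
On the way, in this order (a step that is already met when the one before it is completed fails the run):
1. a full-height knife is fully home in the first slot, while the rotor still stands locked at its first hole (((distance between knife_1 and slot_a below 0.004 m and angle between the x axis of knife_1 and the y axis of indexer, either way round below 0.06 rad) or (distance between knife_2 and slot_a below 0.004 m and angle between the x axis of knife_2 and the y axis of indexer, either way round below 0.06 rad)) and value of joint rotor between -0.04 and 0.04 rad and value of joint plunger below 0.0025 m), for 0.2 s.
2. the pin is drawn and the rotor is turning to the next hole (value of joint plunger above 0.006 m and value of joint rotor above 0.15 rad), for 0.05 s.
3. the pin has dropped into the next hole, with the second slot straight up (value of joint rotor between 1.007 and 1.087 rad and value of joint plunger below 0.0025 m), for 0.2 s.
4. the other full-height knife is fully home in the second slot ((((distance between knife_1 and slot_a below 0.004 m and angle between the x axis of knife_1 and the y axis of indexer, either way round below 0.06 rad) and (distance between knife_2 and slot_b below 0.004 m and angle between the x axis of knife_2 and the y axis of indexer, either way round below 0.06 rad)) or ((distance between knife_2 and slot_a below 0.004 m and angle between the x axis of knife_2 and the y axis of indexer, either way round below 0.06 rad) and (distance between knife_1 and slot_b below 0.004 m and angle between the x axis of knife_1 and the y axis of indexer, either way round below 0.06 rad)))), for 0.2 s.
At the end, for the whole second after the job is handed in: One full-height knife at rest in each empty slot (underside centre within 4 mm of the slot floor's middle, along the spindle within 0.06 rad); rotor within 0.04 rad of 1.047 rad, pin drawn under 2.5 mm; the worn knife still upright in its pocket of the rack (all of step 3 and (((distance between knife_1 and slot_a below 0.004 m and angle between the x axis of knife_1 and the y axis of indexer, either way round below 0.06 rad) and (distance between knife_2 and slot_b below 0.004 m and angle between the x axis of knife_2 and the y axis of indexer, either way round below 0.06 rad)) or ((distance between knife_2 and slot_a below 0.004 m and angle between the x axis of knife_2 and the y axis of indexer, either way round below 0.06 rad) and (distance between knife_1 and slot_b below 0.004 m and angle between the x axis of knife_1 and the y axis of indexer, either way round below 0.06 rad))) and horizontal distance between knife_worn and rack below 0.06 m and height (world z) of knife_worn below 0.014 m and angle between knife_worn's own z axis and vertical below 0.25 rad and linear speed of each of knife_1, knife_2 below 0.02 m/s); the robot touches nothing.
It fails at once if the worn knife is taken out of its pocket (lifted more than 15 mm) (height (world z) of knife_worn above 0.025 m).
It fails at once if a bystander (oil can, pliers, bearing, spanner or valve spring) is shifted by more than 30 mm (distance of any of oil_can, pliers, bearing, spanner, valve_spring from where it was at the start of the episode above 0.03 m).
It also fails if it takes over 72 s, if anything falls off the work surface, if the arm or the gripper's body presses on something with over 40 N, if the wrist force passes 120 N, or if a joint passes its speed limit or range.

ROBOT

A 6-joint arm with a two-finger parallel gripper is mounted at the origin on a cart in front of the work surface, level with it; the furniture and walls round the work are solid. World frame = base frame: x ahead of the robot, y to its left, z up, the work surface at z = 0. Lengths are in mm, angles in rad, forces in N, time in s.
With the tool pointing down it reaches from about 350 to 975 mm from the base axis. Payload 7.1 kg.
Tool frame: the origin (TCP) lies midway between the tips of the shut fingers; the grasp point (between the pads) lies 19 mm behind it (ctrl.grip_depth is the distance from the TCP to the grasp point, in mm); z points along the fingers, y is the line along which they close (so a half turn about z gives the same grasp; the last joint's range is limited). The gripper opens to 88 mm and grips with 3 to 60 N. Pads are 20 mm wide; open, the fingers measure 115 mm over their backs; the gripper's body (75 mm by 178 mm) begins 61 mm behind the grasp point.
Start: joints at [-0.019, 0.423, 1.63, -0, 1.089, -0.019], TCP at [624.984, 0.026, 192.075] pointing down, gripper open.
Joint ranges: [-3, 3], [-0.9, 2.11], [0.09, 2.58], [-1.31, 4.45], [0.11, 2.69], [-2.54, 2.54]. Speed limits (rad/s): [2.39, 2.39, 3.01, 3.14, 3.14, 3.14].

INTERFACE

Orientations are given as a rotation vector (axis times angle).
In Python, from workcell import get_obs, vision, ctrl gives the robot as it stands.
- The arm moves only by the tool step_arm, never from a script. Its argument "plan" is a list of rows, each a list of 7 numbers: the opening, from -1 (shut) to 1 (fully open), then the shift along the tool's x, y, z as a fraction of full scale, then the turn, a rotation vector about the tool's x, y, z as a fraction of full scale. In form: [[fingers, dx, dy, dz, wx, wy, wz], ...]. A call has 1 to 20 rows; each row shifts and turns the commanded pose from where the row before left it, along the tool's axes as they then stand; what a row does not reach is not made up. Full scale, the value 1, is 50 mm for a shift and 0.12 rad for a turn. A row lasts 1/8 s, in which the tool goes at most 62.5 mm and 10.7 degrees, less where a joint would pass 70% of its speed; a pose out of reach is approached as far as the arm can. A call with a number of a shift or a turn outside -1 to 1 is refused whole. A call with a gripper value outside its range is refused whole. The fingers move at their own pace and stop on an object; the grip force is fixed at half the most. Time passes only in rows, so rows that do not move let the fingers close. It gives the time, the measured TCP pose, the force, the opening and the grip force at its end, in the units of the state.
- get_obs(): the state, without advancing time (a new reading comes with each control period).
- vision.get_image(name): name is "scene" or "side" or "wrist"; returns a dict with "pixels" (400x640x3 uint8, red, green, blue), "depth" (400x640 float32, mm along the optical axis (not along the pixel's ray), 0 where there is no reading), "fx", "fy", "cx", "cy" (pixels), "k1" (the pictures are not rectified: a ray, as slopes to the right and down, at radius r is drawn at 1 + k1 r^2 times it, then the intrinsics apply), "T" (4x4, takes a point from camera to world coordinates); the wrist camera has in their place "T_tool_cam" (4x4, takes a point from camera to tool coordinates, whose origin is the TCP and whose axes are the flange's). Camera axes: x right, y down, z forward; pixel columns grow to the right and rows downward; lengths in mm; the calibration is good to about 2 mm. A picture is of the moment at which its call begins: read the wrist's pose just before it.
- ctrl.close_job(): hands the job in; it is judged then, once.
The state is a dict: "t": time; "qpos": joint angles; "qvel": joint speeds; "joint_torque": joint torques, N m; "ee_pos": TCP position; "orientation": TCP orientation; "ft_force": force on the tool from outside, world axes, zero at the start; "moment": the same for the moment, N m; "width": finger opening in mm; "grasp_force": force on a finger pad.
Only numpy, scipy, OpenCV 4.12 (cv2) and the standard library are available. Lean on these libraries where they do the work, as an engineer would, in place of code of your own. Each camera call takes 0.05 s, during which the arm holds its last target. There are 200 camera calls.

## Working session

There is one attempt and no reset: what is moved stays moved. The work goes in short steps, Python scripts to look and compute and a tool call to move; the robot and the scene stay as the last step left them, time stands still between calls to the robot, and variables do not carry over. Pictures are saved under pics/ and viewed, at most 10 in all, crops included, and the job is handed in when it is done.

Besides the shell and the picture viewer there is one more tool, called after "Call:" as name(argument=value, ...), one argument or row to a line, values as JSON. step_arm: Moves the arm, as the interface text tells. Its arguments: {"type":"object","properties":{"plan":{"type":"array","items":{"type":"array","items":{"type":"number","minimum":-1,"maximum":1}}}},"required":["plan"]}

```bash
ls; mkdir -p pics; python3 - <<'E'
from workcell import get_obs, vision, ctrl
import cv2,numpy as np
print(get_obs())
for n in ("scene","side"):
    d=vision.get_image(n); np.savez(n+".npz",**d)
    cv2.imwrite(f"pics/{n}1.png",d["pixels"][...,::-1]); print(n,d["T"],d["fx"],d["k1"])
E
```

```text
pics
{'t': 0.0, 'qpos': array([-1.89931637e-02,  4.23822936e-01,  1.63065994e+00,  1.68461196e-05,
        1.08856592e+00, -1.89977647e-02]), 'qvel': array([ 0.00056564, -0.00086886, -0.00233925,  0.00053722,  0.00147468,
       -0.00022672]), 'joint_torque': array([ 1.28069914e-03, -5.44622147e+01, -2.73670936e+01,  6.42951974e-02,
        2.27214623e-02, -1.51321510e-04]), 'ee_pos': array([6.24426256e+02, 4.59694125e-02, 1.91324701e+02]), 'orientation': array([-2.22069568e+00, -2.22068853e+00,  1.56894834e-03]), 'ft_force': array([ 1.15036201, -0.1572008 , -0.6545177 ]), 'moment': array([ 0.06047271, -0.01689864, -0.02085251]), 'grasp_force': 0.0, 'width': 87.93918578973144}
scene [[ 8.63031642e-01 -2.78238815e-01  4.21615401e-01  1.83502917e+02]
 [-5.05149714e-01 -4.74719372e-01  7.20739401e-01 -5.82172371e+02]
 [-3.88678601e-04 -8.34999808e-01 -5.50250097e-01  6.57882613e+02]
 [ 0.00000000e+00  0.00000000e+00  0.00000000e+00  1.00000000e+00]] 402.0955660290717 -0.09487433668132889
side [[-9.95109061e-01 -5.48930170e-02  8.21262033e-02  4.51018911e+02]
 [-9.87724837e-02  5.41161357e-01 -8.35097828e-01  1.18547760e+03]
 [ 1.39751165e-03 -8.39125225e-01 -5.43936489e-01  8.11581367e+02]
 [ 0.00000000e+00  0.00000000e+00  0.00000000e+00  1.00000000e+00]] 444.6371316653619 0.023888026664057458
```

View pics/scene1.png

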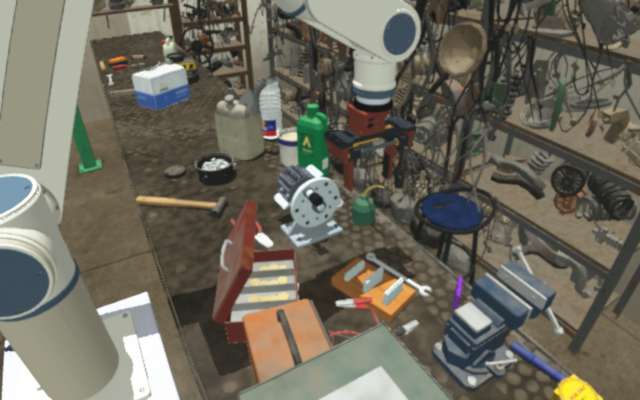

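View pics/side1.png

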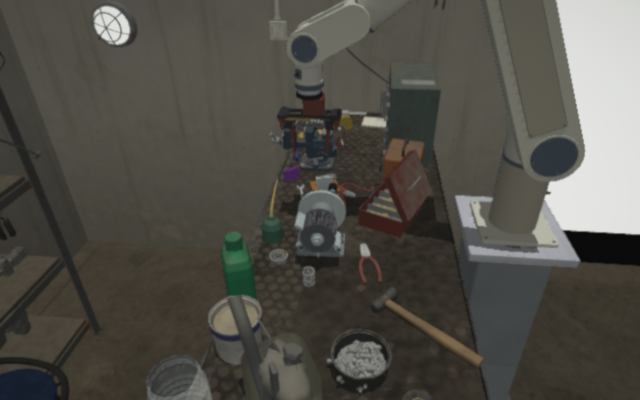

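The scene view shows the stand's dividing plate at about (317,200) and the rack with three knives at about (375,288). The side view shows the rotor at about (320,225). Next I'll work out coordinates and build a top-down view.

```bash
cat > h.py <<'E'
from workcell import get_obs, vision, ctrl
import cv2,numpy as np
from scipy.spatial.transform import Rotation as R
def K(d): return np.array([[d["fx"],0,d["cx"]],[0,d["fy"],d["cy"]],[0,0,1.]]),np.array([d["k1"],0,0,0,0.])
def tool(o):
    T=np.eye(4);T[:3,:3]=R.from_rotvec(o["orientation"]).as_matrix();T[:3,3]=o["ee_pos"];return T
def grab(n):
    o=get_obs(); d=vision.get_image(n)
    if n=="wrist": d["T"]=tool(o)@d["T_tool_cam"]
    return d
def cloud(d):
    h,w=d["depth"].shape; v,u=np.mgrid[:h,:w]
    p=cv2.undistortPoints(np.stack([u.ravel(),v.ravel()],1).astype(float)[:,None],*K(d)).reshape(-1,2)
    z=d["depth"].ravel().astype(float)
    X=np.c_[p*z[:,None],z]@d["T"][:3,:3].T+d["T"][:3,3]
    X[z<=0]=np.nan
    return X.reshape(h,w,3)
def ortho(X,C,x0,x1,y0,y1,s,zmax=400):
    # image: rows = x descending, cols = y descending (robot view, left = +y)
    P=X.reshape(-1,3);c=C.reshape(-1,3);m=np.isfinite(P[:,0])&(P[:,2]<zmax);P=P[m];c=c[m]
    o=np.argsort(P[:,2]);P=P[o];c=c[o]
    H=int((x1-x0)*s);W=int((y1-y0)*s);im=np.zeros((H,W,3),np.uint8);Z=np.full((H,W),np.nan)
    r=((x1-P[:,0])*s).astype(int);q=((y1-P[:,1])*s).astype(int);k=(r>=0)&(r<H)&(q>=0)&(q<W)
    im[r[k],q[k]]=c[k];Z[r[k],q[k]]=P[k,2];return im,Z
E
python3 - <<'E'
from h import *
d=dict(np.load("scene.npz"));X=cloud(d)
for n,(u,v) in dict(plate=(310,185),hub=(317,200),foot=(312,235),rackL=(345,285),rackR=(405,305),k1=(352,268),k2=(372,278),k3=(393,286),can=(363,208),spanner=(400,275),pliers=(360,303),purple=(458,290)).items(): print(n,X[v,u].round())
d=grab("wrist");np.savez("w1.npz",**d);X=cloud(d);print(d["T"].round(2),d["fx"])
cv2.imwrite("pics/w1.png",d["pixels"][...,::-1])
E
```

```text
plate [560. 136. 164.]
hub [547.  81. 158.]
foot [562. 138.  12.]
rackL [532. -67.  27.]
rackR [ 620. -166.    9.]
k1 [575. -30.  27.]
k2 [ 578. -100.   52.]
k3 [ 598. -146.   59.]
can [708. 122.  55.]
spanner [669. -89.   7.]
pliers [ 531. -126.   27.]
purple [ 714. -217.   48.]
[[ 1.0000e+00  0.0000e+00 -0.0000e+00  6.2390e+02]
 [ 0.0000e+00 -9.7000e-01 -2.6000e-01  7.1010e+01]
 [-0.0000e+00  2.6000e-01 -9.7000e-01  3.8417e+02]
 [ 0.0000e+00  0.0000e+00  0.0000e+00  1.0000e+00]] 294.336119060445
```

View pics/w1.png

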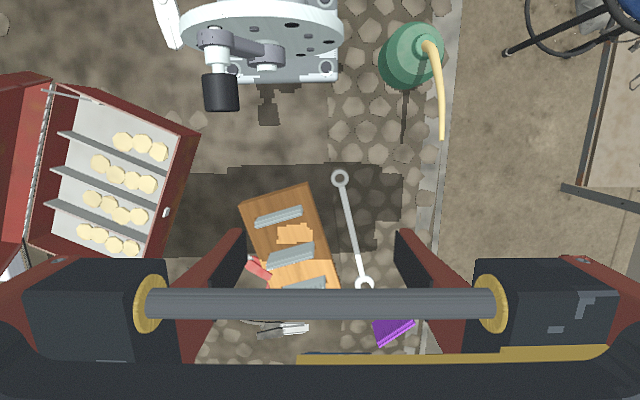

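Wrist view: knob at (220,92), plate at (260,20), and knives in the rack at (278,216), (290,255) and (305,285). The oil can is at (410,55), the spanner at (350,230), and the purple decoy at (393,330). I'll move to where the view over the rack is clear.

Call:
step_arm(
  plan=[
    [1, 0, 0, -1, 0, 0, 0],
    [1, 0, 0, -1, 0, 0, 0],
    [1, -1, 0, 0, 0, 0, 0],
    [1, -1, 0, 0, 0, 0, 0],
    [1, 0, 0, 0, 0, 0, 0],
  ],
)

```text
t: 0.78
ee_pos: [624.6, -102.8, 291.8]
orientation: [2.226, 2.217, -0.001]
ft_force: [0.4, -0.3, -0.4]
width: 88.1
grasp_force: 0.0
```

```bash
python3 - <<'E'
from h import *
d=grab("wrist");np.savez("w2.npz",**d);X=cloud(d)
im,Z=ortho(X,d["pixels"],480,760,-230,60,2.5,250)
im=cv2.dilate(im,np.ones((2,2)))
cv2.imwrite("pics/w2.png",np.vstack([d["pixels"][...,::-1]]))
P=X.reshape(-1,3);m=np.isfinite(P[:,0])&(P[:,0]>490)&(P[:,0]<680)&(P[:,1]>-220)&(P[:,1]<10)
Q=P[m]
r=Q[(Q[:,2]>22)&(Q[:,2]<30)];print(len(r),cv2.minAreaRect(r[:,:2].astype(np.float32)),np.median(r[:,2]))
k=Q[(Q[:,2]>33)&(Q[:,2]<75)]
g=np.zeros((400,400),np.uint8);ij=((k[:,:2]-[480,-230])).astype(int);g[ij[:,0],ij[:,1]]=255
n,l=cv2.connectedComponents(cv2.dilate(g,np.ones((3,3))))
for i in range(1,n):
    s=k[l[ij[:,0],ij[:,1]]==i]
    if len(s)>25: print(len(s),cv2.minAreaRect(s[:,:2].astype(np.float32)),s[:,2].max(),np.median(s[:,2]))
E
```

```text
5245 ((572.5523681640625, -118.54653930664062), (134.376708984375, 199.85690307617188), 17.148155212402344) 26.111095000937837
266 ((572.3250122070312, -43.699520111083984), (59.835113525390625, 9.076294898986816), 17.568239212036133) 46.97382958485872 42.11496705099546
311 ((586.5908203125, -93.86312103271484), (59.9499626159668, 9.308347702026367), 17.236265182495117) 59.55208168674841 55.562591083143104
339 ((602.058837890625, -143.5140838623047), (59.48240280151367, 9.614531517028809), 17.278663635253906) 60.40892560686467 54.95597733386364
```

View pics/w2.png

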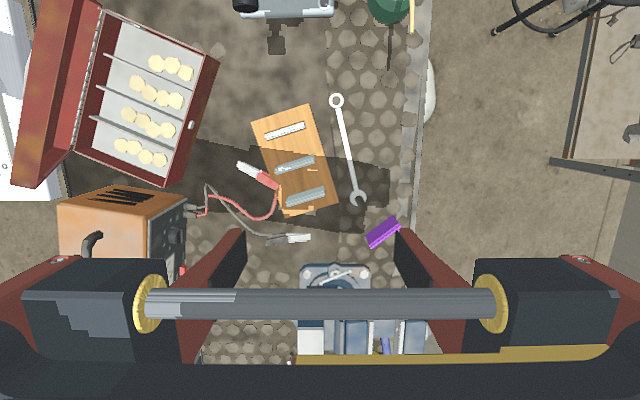

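Rack fit: the worn knife is at (572.3,-43.7). The full knives are at (586.6,-93.9) and (602.1,-143.5), long axis at +17.3°. Next I'll look at the stand.

Call:
step_arm(
  plan=[
    [1, 1, -0.2, 0, 0, 0, 0],
    [1, 1, -0.2, 0, 0, 0, 0],
    [1, 1, -0.2, 0, 0, 0, 0],
    [1, 1, -0.2, 0, 0, 0, 0],
    [1, 0.8, -0.2, 0, 0, 0, 0],
    [1, 0, 0, 0, 0, 0, 0],
  ],
)

```text
t: 1.58
ee_pos: [573.7, 143.6, 291.9]
orientation: [-2.215, -2.226, 0.0]
ft_force: [-0.1, -0.5, -0.1]
width: 87.8
grasp_force: 0.0
```

```bash
python3 - <<'E'
from h import *
d=grab("wrist");np.savez("w3.npz",**d);X=cloud(d);print(get_obs()["ee_pos"])
cv2.imwrite("pics/w3.png",d["pixels"][...,::-1])
P=X.reshape(-1,3);m=np.isfinite(P[:,0])
D=dict(np.load("w2.npz"));P2=cloud(D).reshape(-1,3)
m2=(P2[:,1]<-200)&(P2[:,2]>60)&(P2[:,2]<200);print("vise",np.nanpercentile(P2[m2],[2,98],axis=0))
Q=P[m&(P[:,2]>125)&(P[:,2]<190)&(P[:,0]>460)&(P[:,0]<680)]
print(np.percentile(Q,[1,99],axis=0))
E
```

```text
[574.1826919  142.07184301 291.90283982]
vise [[ 385.61543791 -351.70698376   67.0440569 ]
 [ 760.07116172 -201.64165271  160.81247803]]
[[526.63781341  85.5485377  125.3357962 ]
 [631.87087751 269.2857684  172.54158417]]
```

View pics/w3.png

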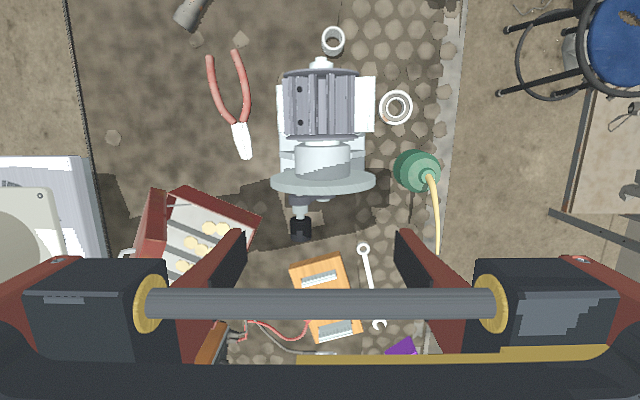

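The rotor is at (320,105), the plate at (323,182), and the knob at (300,228). The valve spring is at (333,40) and the bearing at (396,107). Now the numerical fit.

```bash
python3 - <<'E'
from h import *
d=dict(np.load("w3.npz"));X=cloud(d)
im,Z=ortho(X,d["pixels"],500,680,60,310,3)
im=cv2.dilate(im,np.ones((3,3)))
zz=np.nan_to_num(cv2.dilate(np.nan_to_num(Z).astype(np.float32),np.ones((3,3))))
hm=cv2.applyColorMap(np.clip((zz-90)*255/90,0,255).astype(np.uint8),cv2.COLORMAP_JET)
cv2.imwrite("pics/w3o.png",cv2.resize(np.vstack([im[:270,:,::-1],hm[:270]]),None,fx=1,fy=1))
# crop with pixel zoom
cv2.imwrite("pics/w3c.png",cv2.resize(d["pixels"][50:250,240:400,::-1],None,fx=3,fy=3,interpolation=cv2.INTER_CUBIC)[:600])
# plate: top points by y histogram
P=X.reshape(-1,3);P=P[np.isfinite(P[:,0])]
Q=P[(P[:,0]>490)&(P[:,0]<660)&(P[:,1]>100)&(P[:,1]<300)&(P[:,2]>100)]
h,e=np.histogram(Q[:,1],np.arange(60,300,4))
for a,b in zip(e,h):
    s=Q[(Q[:,1]>=a)&(Q[:,1]<a+4)]
    if b>5: print(int(a),b,s[:,0].min().round(1),s[:,0].max().round(1),s[:,2].max().round(1))
E
```

```text
100 78 538.0 562.7 167.4
104 104 538.8 561.6 165.6
108 17 546.3 554.5 158.2
112 57 541.7 585.2 163.3
116 67 542.0 585.1 163.1
120 80 538.8 592.9 164.7
124 118 537.3 588.7 167.7
128 95 527.0 568.4 399.5
132 610 527.1 619.4 404.1
136 981 511.7 634.5 408.1
140 1272 512.1 640.6 412.3
144 1885 509.8 640.4 416.5
148 1791 526.7 641.8 420.2
152 4230 515.8 630.5 424.5
156 1834 498.2 629.3 428.1
160 6392 498.6 647.5 432.7
164 28105 498.4 647.4 445.6
168 13989 497.7 647.7 445.4
172 8988 492.2 652.1 442.2
176 9593 492.9 654.7 439.5
180 199 541.9 609.0 142.0
184 221 541.9 609.5 141.9
188 147 553.9 607.0 137.1
192 80 531.3 595.4 151.8
196 266 530.7 617.9 152.1
200 242 530.6 619.7 154.6
204 302 529.5 633.7 154.0
208 328 529.6 633.4 154.0
212 295 529.7 633.2 153.6
216 358 529.7 633.0 154.1
220 302 530.0 632.6 153.8
224 338 529.9 632.5 154.7
228 336 529.0 632.0 154.3
232 320 528.8 631.9 154.7
236 348 528.9 633.3 154.2
240 347 529.0 633.1 153.5
244 348 529.2 632.9 154.2
248 338 529.3 632.7 155.1
252 350 528.3 632.2 154.2
256 358 528.3 632.0 154.4
260 351 528.5 631.9 153.3
264 349 528.3 615.5 153.3
268 215 529.2 617.9 152.4
276 66 560.4 585.4 119.0
280 78 560.4 585.4 118.7
284 26 567.6 578.2 112.9
288 13 567.6 578.2 112.5
```

View pics/w3c.png

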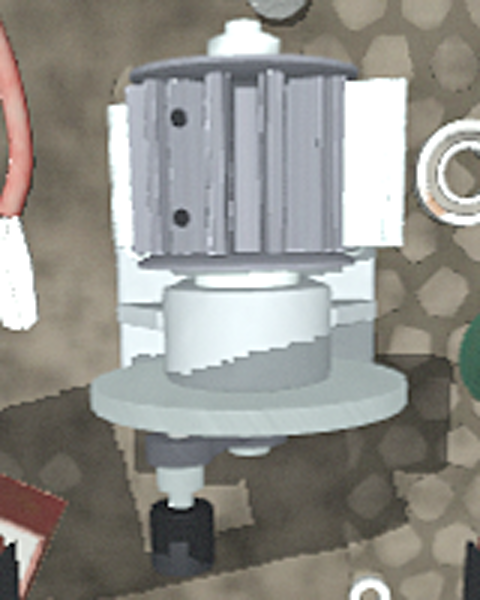

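```bash
python3 - <<'E'
from h import *
d=dict(np.load("w3.npz"));X=cloud(d)
P=X.reshape(-1,3);P=P[np.isfinite(P[:,0])]
def fit(s,n,ax=1):
    k=np.polyfit(s[:,1],s[:,0],1);print(n,len(s),"slope",k[0].round(4),"x@236",np.polyval(k,236).round(2),"z",np.median(s[:,2]).round(1))
S=P[(P[:,0]>565)&(P[:,0]<585)&(P[:,1]>206)&(P[:,1]<264)&(P[:,2]<132)&(P[:,2]>115)];fit(S,"floor")
print(np.percentile(S,[1,50,99],axis=0).round(1))
# row profile
r=X[95:120:8]
for row in r:
    q=row[(row[:,0]>555)&(row[:,0]<592)];print([(round(float(a[0]),1),round(float(a[2]))) for a in q], q[:,1].mean().round())
def edge(sel,n,hi):
    a=[]
    for y in np.arange(206,262,4):
        s=sel[(sel[:,1]>=y)&(sel[:,1]<y+4)]
        if len(s): a.append((y+2,s[:,0].max() if hi else s[:,0].min()))
    a=np.array(a);k=np.polyfit(a[:,0],a[:,1],1);print(n,k[0].round(4),np.polyval(k,236).round(2))
top=P[(P[:,1]>204)&(P[:,1]<264)&(P[:,0]>500)&(P[:,0]<660)]
T=top[(top[:,2]>147)];fit(T,"rims");edge(T[T[:,0]<575],"rimLeft inner",1);edge(T[T[:,0]>575],"rimR inner",0);edge(T,"L",0);edge(T,"R",1)
H=P[(P[:,0]>495)&(P[:,0]<650)&(P[:,1]>125)&(P[:,1]<172)&(P[:,2]>150)&(P[:,2]<178)]
k=np.polyfit(H[:,0],H[:,1],1);print("plate",k,len(H),H.mean(0))
Z=P[(P[:,0]>500)&(P[:,0]<650)&(P[:,1]>75)&(P[:,1]<112)&(P[:,2]>130)&(P[:,2]<180)]
print("knob",np.percentile(Z,[1,50,99],axis=0).round(1))
E
```

```text
floor 453 slope -0.0329 x@236 574.55 z 124.8
[[569.  207.1 123.1]
 [574.8 235.5 124.8]
 [579.8 263.  126.7]]
[(555.6, 134), (556.7, 132), (557.7, 130), (558.8, 130), (560.6, 146), (561.8, 152), (562.9, 152), (564.0, 151), (565.0, 152), (566.1, 152), (567.2, 150), (568.2, 149), (569.2, 143), (570.2, 124), (571.4, 124), (572.5, 125), (573.7, 126), (574.9, 124), (576.0, 125), (577.2, 123), (578.3, 124), (579.0, 148), (580.1, 150), (581.1, 152), (582.2, 153), (583.2, 153), (584.3, 151), (585.4, 151), (586.7, 145), (588.5, 131), (589.6, 131), (590.7, 131), (591.9, 132)] 244.0
[(555.4, 132), (556.6, 132), (557.7, 131), (558.8, 130), (560.5, 146), (561.6, 145), (562.9, 153), (564.0, 153), (565.1, 153), (566.1, 152), (567.2, 150), (568.3, 151), (569.3, 146), (570.3, 124), (571.4, 126), (572.6, 125), (573.8, 125), (574.9, 126), (576.1, 124), (577.2, 125), (578.4, 124), (579.6, 123), (580.2, 149), (581.2, 151), (582.3, 152), (583.3, 155), (584.4, 153), (585.5, 151), (586.9, 146), (588.7, 130), (589.8, 131), (590.9, 131)] 236.0
[(555.4, 133), (556.5, 131), (557.7, 132), (558.8, 131), (559.9, 13
[... 405 characters left out ...]
57.6, 131), (558.7, 130), (560.3, 142), (561.6, 147), (562.9, 152), (563.9, 151), (565.0, 151), (566.2, 153), (567.2, 152), (568.3, 151), (569.4, 148), (570.3, 124), (571.5, 124), (572.7, 125), (573.9, 125), (575.0, 125), (576.2, 125), (577.4, 125), (578.6, 125), (579.8, 125), (580.5, 146), (581.5, 150), (582.5, 153), (583.5, 154), (584.7, 151), (585.8, 151), (587.1, 146), (588.2, 146), (590.1, 131), (591.2, 132)] 218.0
rims 734 slope -0.0097 x@236 573.65 z 151.8
rimLeft inner -0.0313 568.8
rimR inner -0.052 579.97
L -0.0299 561.9
R -0.0454 586.27
plate [ 0.09394153 87.97322809] 1203 [571.68354191 141.67805313 164.22756884]
knob [[538.   80.1 147.2]
 [551.4  95.9 162.9]
 [562.7 109.9 166.6]]
```

```bash
python3 - <<'E'
from h import *
d=dict(np.load("w3.npz"));X=cloud(d)
P=X.reshape(-1,3);P=P[np.isfinite(P[:,0])]
S=P[(P[:,0]>571)&(P[:,0]<578)&(P[:,1]>180)&(P[:,1]<290)&(P[:,2]<165)&(P[:,2]>100)];S=S[np.argsort(S[:,1])]
print("floor y",[(round(a[1],1),round(a[2])) for a in S[(S[:,1]<212)|(S[:,1]>260)][::3]])
for n in ("scene","w2"):
    D=dict(np.load(n+".npz"));Q=cloud(D).reshape(-1,3)
    for x0 in range(480,760,40):
        print(n,x0,[int(np.nanmax(np.r_[Q[(Q[:,0]>x0)&(Q[:,0]<x0+40)&(Q[:,1]>y0)&(Q[:,1]<y0+25)&(Q[:,2]<200),2],-1])) for y0 in range(-300,0,25)])
E
```

```text
floor y [(np.float64(180.2), 140), (np.float64(180.3), 141), (np.float64(181.3), 139), (np.float64(181.4), 141), (np.float64(182.4), 139), (np.float64(182.6), 141), (np.float64(183.7), 140), (np.float64(183.7), 141), (np.float64(184.8), 140), (np.float64(184.9), 141), (np.float64(185.9), 140), (np.float64(186.1), 141), (np.float64(187.0), 139), (np.float64(187.1), 140), (np.float64(187.6), 131), (np.float64(187.6), 132), (np.float64(188.3), 126), (np.float64(188.4), 127), (np.float64(189.5), 126), (np.float64(189.6), 126), (np.float64(190.7), 126), (np.float64(190.8), 127), (np.float64(191.9), 126), (np.float64(192.0), 127), (np.float64(193.1), 126), (np.float64(193.1), 127), (np.float64(193.7), 117), (np.float64(193.8), 117), (np.float64(196.7), 150), (np.float64(196.8), 151), (np.float64(197.8), 151), (np.float64(197.9), 150), (np.float64(198.8), 148), (np.float64(198.8), 148), (np.float64(199.8), 146), (np.float64(199.8), 146), (np.float64(200.9), 144), (np.float64(200.9), 145), (np.float64(201.6), 136), (np.float64(201.8), 139), (np.float64(202.4), 124), (np.float64(202.4), 125),
[... 1839 characters left out ...]
 6, 29, 6]
scene 520 [5, 5, 29, 30, 10, 27, 31, 59, 57, 45, 44, 26]
scene 560 [118, 6, 26, 27, 27, 61, 60, 59, 61, 43, 44, 28]
scene 600 [25, 6, 6, 20, 7, 28, 59, 30, 60, 29, 41, 27]
scene 640 [161, 5, 6, 6, 6, 27, 28, 8, 8, 8, 10, 9]
scene 680 [162, -1, 48, 50, 3, 10, 8, 7, 3, 3, 3, 3]
scene 720 [161, -1, 2, 50, 47, 2, 3, 3, 3, 4, 3, 3]
w2 480 [5, 5, 5, 10, 11, 11, 5, 24, 22, 6, 24, 5]
w2 520 [5, 5, 31, 30, 12, 27, 31, 59, 56, 45, 45, 27]
w2 560 [24, 6, 27, 26, 28, 59, 60, 58, 59, 40, 46, 28]
w2 600 [58, 36, 20, 22, 6, 28, 59, 28, 59, 28, 44, 28]
w2 640 [161, 59, 5, 5, 5, 28, 27, 27, 7, 8, 7, 11]
w2 680 [161, 4, 48, 50, 2, 8, 8, 6, 3, 3, 3, 3]
w2 720 [161, 3, 3, 49, 49, 3, 3, 3, 3, 4, 2, 3]
```

Call:
step_arm(
  plan=[
    [-0.3, 0, 0, 0, 0, 0, 1],
    [-0.3, 0, 0, 0, 0, 0, 1],
    [-0.3, 0, 0, 0, 0, 0, 1],
    [-0.3, 0, 0, 0, 0, 0, 1],
    [-0.3, 0, 0, 0, 0, 0, 1],
    [-0.3, 0, 0, 0, 0, 0, 1],
    [-0.3, 0, 0, 0, 0, 0, 1],
    [-0.3, 0, 0, 0, 0, 0, 1],
    [-0.3, 0, 0, 0, 0, 0, 1],
    [-0.3, 0, 0, 0, 0, 0, 1],
    [-0.3, 0, 0, 0, 0, 0, 0.57],
    [-0.3, 0, 0, 0, 0, 0, 0],
  ],
)

```text
t: 3.12
ee_pos: [575.0, 139.3, 291.9]
orientation: [3.106, 0.473, -0.001]
ft_force: [0.4, 0.4, 0.6]
width: 30.9
grasp_force: 0.0
```

```bash
cat >> h.py <<'E'
def goto(p,yaw):
    """print shift in tool axes (mm and full-scale units) and turn to reach p with tool x at world yaw, pointing down"""
    o=get_obs();T=tool(o);Rt=np.array([[np.cos(yaw),np.sin(yaw),0],[np.sin(yaw),-np.cos(yaw),0],[0,0,-1.]])
    dr=R.from_matrix(T[:3,:3].T@Rt).as_rotvec();s=T[:3,:3].T@(np.array(p)-T[:3,3]);s2=Rt.T@(np.array(p)-T[:3,3])
    print("pos",T[:3,3].round(1),"yaw",np.arctan2(T[1,0],T[0,0]).round(4),"units now",(s/50).round(3),"after turn",(s2/50).round(3),"turn",(dr/.12).round(3))
E
python3 -c "
from h import *
print(get_obs()['width']);goto([602.1,-143.5,110],np.radians(17.3))"
```

```text
30.86846490084036
pos [575.  139.3 291.9] yaw 0.3022 units now [-1.165  5.56   3.639] after turn [-1.165  5.561  3.638] turn [0.001 0.003 0.002]
```

Call:
step_arm(
  plan=[
    [-0.3, -0.194, 0.927, 0.3, 0, 0, 0],
    [-0.3, -0.194, 0.927, 0.3, 0, 0, 0],
    [-0.3, -0.194, 0.927, 0.3, 0, 0, 0],
    [-0.3, -0.194, 0.927, 0.3, 0, 0, 0],
    [-0.3, -0.194, 0.927, 0.3, 0, 0, 0],
    [-0.3, -0.194, 0.927, 0.3, 0, 0, 0],
    [-0.3, 0, 0, 0.9, 0, 0, 0],
    [-0.3, 0, 0, 0.9, 0, 0, 0],
    [-0.3, 0, 0, 0, 0, 0, 0],
    [-0.3, 0, 0, 0, 0, 0, 0],
  ],
)

```text
t: 4.38
ee_pos: [603.2, -143.1, 113.5]
orientation: [3.105, 0.474, 0.002]
ft_force: [0.2, 0.7, 1.2]
width: 30.8
grasp_force: 0.0
```

```bash
python3 - <<'E'
from h import *
goto([602.1,-143.5,43],np.radians(17.3))
d=grab("wrist");X=cloud(d);cv2.imwrite("pics/w4.png",d["pixels"][...,::-1])
k=X.reshape(-1,3);k=k[(k[:,0]>560)&(k[:,0]<645)&(k[:,1]>-165)&(k[:,1]<-120)&(k[:,2]>32)&(k[:,2]<62)]
print(len(k),cv2.minAreaRect(k[:,:2].astype(np.float32)),k[:,2].max())
E
```

```text
pos [ 603.2 -143.1  113.5] yaw 0.3031 units now [-2.60e-02 -1.00e-03  1.41e+00] after turn [-2.40e-02  1.00e-03  1.41e+00] turn [ 0.007 -0.011  0.009]
690 ((601.1018676757812, -144.00450134277344), (60.00520324707031, 8.395224571228027), 17.449552536010742) 60.490362738801764
```

Call:
step_arm(
  plan=[
    [-0.3, -0.035, 0, 0.7, 0, 0, 0],
    [-0.3, 0, 0, 0.71, 0, 0, 0],
    [-0.3, 0, 0, 0, 0, 0, 0],
    [-1, 0, 0, 0, 0, 0, 0],
    [-1, 0, 0, 0, 0, 0, 0],
    [-1, 0, 0, 0, 0, 0, 0],
    [-1, 0, 0, 0, 0, 0, 0],
  ],
)

```text
t: 5.3
ee_pos: [600.9, -143.4, 42.2]
orientation: [3.105, 0.473, 0.001]
ft_force: [-0.1, -0.8, -0.4]
width: 0.5
grasp_force: 0.0
```

```bash
python3 -c "
from h import *
print(get_obs());goto([602.1,-143.5,43],np.radians(17.3))"
```

```text
{'t': 5.3, 'qpos': array([-2.53519363e-01,  6.08156925e-01,  1.72893203e+00, -2.83888598e-06,
        8.03669065e-01,  1.01489126e+00]), 'qvel': array([-0.00038009,  0.00525666,  0.00223943,  0.00011231, -0.00179719,
        0.00145002]), 'joint_torque': array([ 7.07472747e-03, -5.84900093e+01, -2.07461411e+01,  3.70744884e-02,
       -5.79712330e-02, -1.80743600e-04]), 'ee_pos': array([ 600.87677842, -143.39143106,   42.19289641]), 'orientation': array([3.10542629e+00, 4.73132022e-01, 1.20372973e-03]), 'ft_force': array([-0.07184831, -0.77467152, -0.40738984]), 'moment': array([ 0.01781719,  0.11239691, -0.0155753 ]), 'grasp_force': 0.0, 'width': 0.4912358106106059}
pos [ 600.9 -143.4   42.2] yaw 0.3024 units now [ 0.023  0.009 -0.016] after turn [ 0.023  0.009 -0.016] turn [ 0.004 -0.006  0.004]
```

```bash
python3 - <<'E'
from h import *
d=grab("wrist");np.savez("w5.npz",**d);s=grab("scene")
a=cv2.resize(d["pixels"][180:400,180:460,::-1],(560,440)); b=cv2.resize(s["pixels"][230:340,310:470,::-1],(640,440),interpolation=cv2.INTER_CUBIC)[:,:240+400]
cv2.imwrite("pics/w5.png",cv2.resize(np.hstack([a,b]),(800,293)))
X=cloud(d);k=X.reshape(-1,3);k=k[(k[:,0]>540)&(k[:,0]<665)&(k[:,1]>-175)&(k[:,1]<-120)&(k[:,2]>32)&(k[:,2]<70)]
if len(k): print(len(k),cv2.minAreaRect(k[:,:2].astype(np.float32)),np.percentile(k,[1,50,99],axis=0))
print("TCP in cam",np.linalg.inv(d["T_tool_cam"]).round(1))
E
```

```text
688 ((616.752197265625, -138.72232055664062), (27.130409240722656, 9.20201301574707), 17.421125411987305) [[ 604.27611704 -145.81271998   34.73104034]
 [ 619.11749864 -137.97697137   55.71713446]
 [ 630.34177106 -131.10902041   59.05637342]]
TCP in cam [[  0.    1.   -0.    0.3]
 [ -1.    0.   -0.3  17.8]
 [ -0.3   0.    1.  204.3]
 [  0.    0.    0.    1. ]]
```

View pics/w5.png

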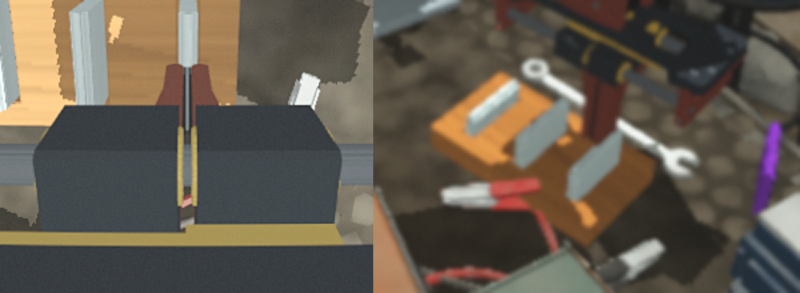

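```bash
python3 - <<'E'
from h import *
s=grab("scene");np.savez("s5.npz",**s);X=cloud(s)
for p in ([600.9,-143.4,42],[600.9,-143.4,100],[602,-143.5,58],[573,-152,58],[630,-135,58]):
    c=np.linalg.inv(s["T"])@np.r_[p,1];uv,_=cv2.projectPoints(np.array([c[:3]]),np.zeros(3),np.zeros(3),*K(s));print(p,uv.ravel().round(1))
for v in range(255,300,3): print(v,[tuple(X[v,u].round().astype(int)) if np.isfinite(X[v,u,0]) else 0 for u in range(380,412,5)],s["pixels"][v,395])
E
```

```text
[600.9, -143.4, 42] [392.8 290.4]
[600.9, -143.4, 100] [395.6 270. ]
[602, -143.5, 58] [394.  284.8]
[573, -152, 58] [385.2 292.7]
[630, -135, 58] [402.  277.3]
255 [(np.int64(678), np.int64(-1), np.int64(-2)), (np.int64(567), np.int64(-146), np.int64(157)), (np.int64(569), np.int64(-157), np.int64(165)), (np.int64(574), np.int64(-165), np.int64(168)), (np.int64(576), np.int64(-175), np.int64(175)), (np.int64(587), np.int64(-178), np.int64(172)), (np.int64(611), np.int64(-167), np.int64(153))] [35 38 38]
258 [(np.int64(669), np.int64(-12), np.int64(0)), (np.int64(680), np.int64(-18), np.int64(-1)), (np.int64(588), np.int64(-137), np.int64(132)), (np.int64(572), np.int64(-168), np.int64(163)), (np.int64(577), np.int64(-176), np.int64(168)), (np.int64(583), np.int64(-182), np.int64(170)), (np.int64(589), np.int64(-189), np.int64(172))] [37 38 39]
261 [(np.int64(661), np.int64(-22), np.int64(2)), (np.int64(673), np.int64(-28), np.int64(1)), (np.int64(587), np.int64(-139), np.int64(127)), (np.int64(591), np.int64(-149), np.int64(132)), (np.int64(577), np.int64(-177), np.int64(161)), (np.
[... 3526 characters left out ...]
140]
294 [(np.int64(582), np.int64(-126), np.int64(26)), (np.int64(572), np.int64(-152), np.int64(55)), (np.int64(586), np.int64(-152), np.int64(47)), (np.int64(607), np.int64(-145), np.int64(30)), (np.int64(618), np.int64(-149), np.int64(27)), (np.int64(626), np.int64(-155), np.int64(28)), (np.int64(638), np.int64(-158), np.int64(25))] [129 143 139]
297 [(np.int64(577), np.int64(-133), np.int64(26)), (np.int64(573), np.int64(-153), np.int64(46)), (np.int64(588), np.int64(-151), np.int64(36)), (np.int64(604), np.int64(-149), np.int64(26)), (np.int64(613), np.int64(-154), np.int64(25)), (np.int64(622), np.int64(-161), np.int64(27)), (np.int64(634), np.int64(-163), np.int64(22))] [112 101  86]
```

```bash
python3 - <<'E'
from h import *
print(ctrl.grip_depth,[a for a in dir(ctrl) if a[0]!='_'])
for n in ("w3","w5"):
    d=dict(np.load(n+".npz"));d["T"]=d["T_tool_cam"];X=cloud(d);P=X.reshape(-1,3);C=d["pixels"].reshape(-1,3).astype(int)
    m=(C[:,0]>C[:,1]*1.5)&(abs(P[:,0])<40)&(abs(P[:,1])<70)&(P[:,2]<60)
    Q=P[m];print(n,len(Q),np.percentile(Q,[0,1,50,99,100],axis=0).round(1))
    for z in range(-100,50,10):
        s=P[(abs(P[:,0])<30)&(abs(P[:,1])<70)&(P[:,2]>=z)&(P[:,2]<z+10)]
        if len(s): print(z,len(s),s.min(0).round(),s.max(0).round())
s=dict(np.load("s5.npz"));s["T"]=np.linalg.inv(tool(get_obs()))@s["T"];P=cloud(s).reshape(-1,3);P=P[(abs(P[:,0])<15)&(abs(P[:,1])<30)]
for z in range(-100,20,5):
    q=P[(P[:,2]>=z)&(P[:,2]<z+5)]
    if len(q): print("scene",z,len(q),q.min(0).round(),q.max(0).round())
E
```

```text
18.700000000000003 ['Unreachable', 'close_job', 'grip_depth']
w3 4367 [[ -12.1  -57.7 -137.8]
 [ -10.4  -55.8 -114.5]
 [  11.   -45.7  -91.8]
 [  12.2   54.7  -34.5]
 [  33.8   69.9  -30.7]]
-100 957 [ -11.  -58. -100.] [ 12.  57. -90.]
-90 1090 [-12. -57. -90.] [ 12.  56. -80.]
-80 947 [ -3. -57. -80.] [ 13.  55. -70.]
-70 833 [-10. -55. -70.] [ 12.  54. -60.]
-60 737 [-10. -53. -60.] [ 12.  52. -50.]
-50 615 [-10. -53. -50.] [ 12.  52. -40.]
-40 476 [-10. -53. -40.] [ 12.  52. -30.]
w5 849 [[  -8.7  -11.7 -114.4]
 [   8.6  -10.1  -82.3]
 [  10.6    1.5  -56.5]
 [  11.2    9.2  -31.7]
 [  11.4   10.1   16.4]]
-100 18 [-12.  -2. -99.] [ -8.   1. -96.]
-90 110 [-11.  -2. -89.] [ 11.   2. -80.]
-80 183 [ -3. -10. -80.] [ 11.  10. -70.]
-70 396 [  4. -11. -70.] [ 11.  10. -60.]
-60 305 [  7. -10. -60.] [ 11.  10. -50.]
-50 236 [  9.  -9. -50.] [ 11.   9. -40.]
-40 180 [  8.  -9. -40.] [ 11.   9. -30.]
-20 1613 [-18. -56. -18.] [ 30.   5. -10.]
-10 328 [-23. -55. -10.] [30.  5. -0.]
0 302 [-28. -56.   0.] [30.  4. 10.]
10 6518 [-30. -70.  10.] [30. 66. 20.]
20 324 [-30. -58.  20.] [30. 7
[... 394 characters left out ...]
.] [ 10.  11. -65.]
scene -65 24 [-14. -11. -65.] [  8.  10. -60.]
scene -60 24 [-13. -10. -60.] [ 12.   9. -56.]
scene -55 26 [-13.  -8. -55.] [  9.   9. -50.]
scene -50 27 [-13. -10. -50.] [ 11.   9. -45.]
scene -45 21 [-13.  -8. -45.] [ 12.   9. -41.]
scene -40 25 [-13. -10. -40.] [ 11.   9. -35.]
scene -35 13 [-12.  -7. -35.] [  5.   8. -31.]
scene -20 17 [-13.  -2. -20.] [  9.   2. -15.]
scene -15 24 [-14.  -3. -15.] [ 15.   5. -10.]
scene -10 14 [-13.   3. -10.] [15.  5. -5.]
scene -5 11 [-11.   3.  -5.] [13.  5. -0.]
scene 0 12 [-11.   3.   0.] [14.  6.  5.]
scene 5 14 [-15.   4.   5.] [13.  5. 10.]
scene 10 62 [-14. -30.  10.] [15. 29. 15.]
scene 15 141 [-15. -29.  15.] [15. 29. 20.]
```

The finger tips actually sit 31 mm short of the reported TCP; both the wrist and scene depth agree. They closed above the knife. I'll allow for that offset and descend 30 mm more.

Call:
step_arm(
  plan=[
    [-0.3, 0, 0, 0, 0, 0, 0],
    [-0.3, 0, 0, 0, 0, 0, 0],
    [-0.3, 0, 0, 0.3, 0, 0, 0],
    [-0.3, 0, 0, 0.3, 0, 0, 0],
    [-0.3, 0, 0, 0, 0, 0, 0],
    [-1, 0, 0, 0, 0, 0, 0],
    [-1, 0, 0, 0, 0, 0, 0],
    [-1, 0, 0, 0, 0, 0, 0],
    [-1, 0, 0, 0, 0, 0, 0],
  ],
)

```text
t: 6.58
ee_pos: [600.9, -143.4, 12.0]
orientation: [3.105, 0.473, 0.001]
ft_force: [0.5, -0.9, 1.4]
width: 8.6
grasp_force: 30.0
```

Call:
step_arm(
  plan=[
    [-1, 0, 0, -0.4, 0, 0, 0],
    [-1, 0, 0, -0.6, 0, 0, 0],
    [-1, 0, 0, -0.84, 0, 0, 0],
    [-1, 0, 0, -0.84, 0, 0, -1],
    [-1, 0, 0, -0.84, 0, 0, -1],
    [-1, 0, 0, -0.84, 0, 0, -1],
    [-1, 0, 0, 0, 0, 0, -1],
    [-1, 0, 0, 0, 0, 0, -1],
    [-1, 0, 0, 0, 0, 0, -1],
    [-1, 0, 0, 0, 0, 0, -1],
    [-1, 0, 0, 0, 0, 0, -1],
    [-1, 0, 0, 0, 0, 0, -1],
    [-1, 0, 0, 0, 0, 0, -1],
    [-1, 0, 0, 0, 0, 0, -0.85],
    [-1, 0, 0, 0, 0, 0, 0],
  ],
)

```text
t: 8.45
ee_pos: [600.2, -143.3, 230.5]
orientation: [2.185, 2.257, -0.0]
ft_force: [-0.5, -0.7, -2.0]
width: 8.9
grasp_force: 30.0
```

```bash
python3 - <<'E'
from h import *
o=get_obs();print(o["width"],o["grasp_force"],o["ft_force"]);goto([574.6,233.6,230],1.605)
E
```

```text
8.887809302946502 29.98987376689911 [-0.45370634 -0.6962172  -1.95800587]
pos [ 600.2 -143.3  230.5] yaw 1.6035 units now [ 7.55  -0.264  0.009] after turn [ 7.551 -0.253  0.011] turn [ 0.001  0.001 -0.013]
```

Call:
step_arm(
  plan=[
    [-1, 0.944, -0.032, 0, 0, 0, 0],
    [-1, 0.944, -0.032, 0, 0, 0, 0],
    [-1, 0.944, -0.032, 0, 0, 0, 0],
    [-1, 0.944, -0.032, 0, 0, 0, 0],
    [-1, 0.944, -0.032, 0, 0, 0, 0],
    [-1, 0.944, -0.032, 0, 0, 0, 0],
    [-1, 0.944, -0.032, 0, 0, 0, 0],
    [-1, 0.944, -0.032, 0, 0, 0, 0],
    [-1, 0, 0, 0, 0, 0, 0],
    [-1, 0, 0, 0, 0, 0, 0],
  ],
)

```text
t: 9.7
ee_pos: [574.8, 233.2, 229.8]
orientation: [2.184, 2.258, -0.001]
ft_force: [-0.2, 0.0, -2.2]
width: 8.6
grasp_force: 30.0
```

```bash
cat > chk.py <<'E'
from h import *
o=get_obs();d=grab("wrist");np.savez("w6.npz",**d);cv2.imwrite("pics/w6.png",d["pixels"][...,::-1])
goto([574.6,233.6,230],1.605)
X=cloud(d);P=X.reshape(-1,3);Tt=tool(o);L=(P-Tt[:3,3])@Tt[:3,:3]
k=L[(abs(L[:,1])<12)&(L[:,0]>12)&(L[:,0]<45)&(L[:,2]>-48)&(L[:,2]<6)]
if len(k):
    print("knife tool",len(k),np.percentile(k,[1,50,99],axis=0).round(1))
    t=k[(k[:,2]<-25)&(k[:,0]>14)];q=np.polyfit(t[:,0],t[:,1],1);print("knife slope",q.round(3))
zt=L[:,2]+0
S=L[np.isfinite(P[:,0])&(P[:,2]>118)&(P[:,2]<132)&(abs(L[:,1])<7)&(abs(L[:,0])<45)&(L[:,2]>20)]
if len(S): print("slot floor tool",len(S),np.percentile(S,[2,50,98],axis=0).round(1),np.polyfit(S[:,0],S[:,1],1).round(4))
for row in range(60,330,10):
    l=L.reshape(400,640,3)[row];z=X[row,:,2];m=(z>118)&(z<160)&(abs(l[:,1])<16)&(abs(l[:,0])<50)&(l[:,2]>20)
    if m.sum()>3: 
        f=l[m&(z<132)];print(row,l[m,0].mean().round(1),len(f),f[:,1].min().round(1) if len(f) else 0,f[:,1].max().round(1) if len(f) else 0)
E
python3 chk.py
```

```text
pos [575.  232.7 229.8] yaw 1.603 units now [ 0.018 -0.007 -0.005] after turn [ 0.018 -0.006 -0.005] turn [-0.002  0.004 -0.017]
knife tool 852 [[ 12.3  -5.  -47.4]
 [ 25.6  -0.6 -43. ]
 [ 30.7   4.2   0.3]]
knife slope [ 0.013 -0.714]
slot floor tool 271 [[  9.5  -6.1 101.3]
 [ 23.    0.5 105.2]
 [ 43.2   6.2 111.6]] [0.0023 0.0074]
160 37.3 0 0 0
170 26.5 12 -15.5 15.4
180 16.8 11 -15.6 4.6
190 8.5 2 -15.7 15.7
200 -1.5 2 -15.8 16.0
210 -11.3 1 15.1 15.1
220 -21.6 1 15.2 15.2
```

```bash
python3 - <<'E'
from h import *
d=dict(np.load("w6.npz"));Tt=tool(get_obs());X=cloud(d);L=(X-Tt[:3,3])@Tt[:3,:3]
for row in (164,168,172,176,180):
    l=L[row];z=X[row,:,2];m=(abs(l[:,1])<13)&(l[:,2]>20)
    print(row,l[m,0].mean().round(),[(round(float(a),1),int(b)) for a,b in zip(l[m,1],z[m])])
for row in (130,150,170,190,200,210):
    l=L[row];m=(abs(l[:,1])<9)&(l[:,2]<5);print("knife",row,l[m].round(1).tolist()[::2])
E
```

```text
164 33.0 [(-12.1, 142), (-11.1, 143), (-10.2, 142), (-9.2, 143), (-8.3, 144), (-7.3, 145), (-6.4, 145), (-5.4, 145), (-4.5, 145), (-3.5, 146), (-2.6, 145), (-1.6, 144), (-0.7, 146), (0.2, 146), (1.2, 145), (2.1, 146), (3.1, 145), (4.0, 144), (4.9, 146), (6.9, 144), (7.8, 144), (8.7, 145), (9.7, 143), (10.7, 142), (11.6, 145), (12.5, 144)]
168 29.0 [(-12.9, 147), (-11.8, 152), (-10.9, 151), (-9.9, 152), (-9.0, 152), (-8.1, 152), (-7.2, 151), (-6.3, 149), (-5.4, 147), (-4.8, 123), (-3.7, 125), (-2.7, 123), (-1.7, 124), (-0.7, 125), (0.4, 124), (1.4, 125), (2.4, 125), (3.4, 124), (4.4, 124), (5.3, 131), (5.9, 147), (6.8, 148), (7.6, 151), (8.5, 153), (9.4, 152), (10.4, 152), (11.3, 152), (12.3, 150)]
172 25.0 [(-11.8, 151), (-11.0, 150), (-10.0, 150), (-9.0, 152), (-8.1, 152), (-7.2, 151), (-6.3, 148), (-5.4, 146), (-4.7, 124), (-3.7, 123), (-1.7, 125), (-0.7, 123), (0.4, 124), (1.4, 124), (2.4, 125), (3.4, 125), (4.5, 123), (5.3, 134), (5.9, 147), (6.8, 149), (7.6, 152), (8.5, 153), (9.5, 152), (10.4, 152), (11.3, 152), (12.4, 150)]
176 21.0 [(-11.9, 151), (-10.9, 152), (-10.0, 152), (
[... 505 characters left out ...]
(3.5, 124), (4.5, 125), (5.2, 139), (5.9, 149), (6.9, 149), (7.7, 151), (8.6, 153), (9.5, 153), (10.5, 152), (11.5, 150), (12.4, 151)]
knife 130 []
knife 150 []
knife 170 []
knife 190 [[31.0, -4.5, -15.0], [31.1, -3.3, -15.6], [31.0, -2.0, -14.9], [31.0, -0.8, -14.9], [31.0, 0.5, -14.8], [31.1, 1.7, -15.6], [31.1, 2.9, -15.4]]
knife 200 [[30.7, -4.6, -37.9], [31.1, -3.5, -39.8], [31.1, -2.4, -39.8], [31.1, -1.3, -39.6], [31.3, -0.3, -40.4], [31.5, 0.8, -40.9], [31.0, 1.9, -39.0], [31.1, 3.0, -39.4]]
knife 210 [[25.8, -5.1, -40.6], [26.5, -4.0, -42.9], [27.0, -2.9, -44.6], [27.7, -1.8, -47.0], [27.4, -0.8, -45.9], [27.7, 0.2, -46.9], [27.1, 1.3, -44.9], [26.4, 2.4, -42.6], [26.1, 3.5, -41.6]]
```

Call:
step_arm(
  plan=[
    [-1, 0, 0.012, 0.65, 0, 0, 0],
    [-1, 0, 0, 0.6, 0, 0, 0],
    [-1, 0, 0, 0.1, 0, 0, 0],
    [-1, 0, 0, 0.1, 0, 0, 0],
    [-1, 0, 0, 0.1, 0, 0, 0],
    [-1, 0, 0, 0, 0, 0, 0],
  ],
)

```text
t: 10.5
ee_pos: [575.9, 233.6, 152.5]
orientation: [2.184, 2.258, 0.001]
ft_force: [0.3, -0.7, -1.8]
width: 9.2
grasp_force: 30.0
```

Call:
step_arm(
  plan=[
    [-1, 0, 0, 0.06, 0, 0, 0],
    [-1, 0, 0, 0.06, 0, 0, 0],
    [-1, 0, 0, 0.06, 0, 0, 0],
    [-1, 0, 0, 0, 0, 0, 0],
  ],
)

```text
t: 11.0
ee_pos: [575.3, 233.6, 142.5]
orientation: [-2.184, -2.258, 0.001]
ft_force: [-1.1, -0.0, -2.3]
width: 8.7
grasp_force: 30.0
```

Call:
step_arm(
  plan=[
    [-1, 0, 0, 0.06, 0, 0, 0],
    [-1, 0, 0, 0.06, 0, 0, 0],
    [-1, 0, 0, 0.06, 0, 0, 0],
    [-1, 0, 0, 0.06, 0, 0, 0],
    [-1, 0, 0, 0.04, 0, 0, 0],
    [-1, 0, 0, 0, 0, 0, 0],
  ],
)

```text
t: 11.75
ee_pos: [575.4, 233.5, 128.7]
orientation: [-2.184, -2.258, 0.001]
ft_force: [-3.1, 0.1, -2.4]
width: 8.8
grasp_force: 30.0
```

Call:
step_arm(
  plan=[
    [-1, 0, 0, 0.03, 0, 0, 0],
    [-1, 0, 0, 0.02, 0, 0, 0],
    [-1, 0, 0, 0, 0, 0, 0],
  ],
)

```text
t: 12.12
ee_pos: [575.8, 233.6, 126.9]
orientation: [2.184, 2.258, 0.0]
ft_force: [-4.7, -0.7, 3.5]
width: 8.4
grasp_force: 30.0
```

Call:
step_arm(
  plan=[
    [-0.3, 0, 0, 0, 0, 0, 0],
    [-0.3, 0, 0, 0, 0, 0, 0],
    [-0.3, 0, 0, -0.3, 0, 0, 0],
    [-0.3, 0, 0, -0.7, 0, 0, 0],
    [0.3, 0, 0, -0.9, 0, 0, 0],
    [0.3, -0.9, -0.25, 0, 0, 0, 0],
    [0.3, -0.9, -0.2, 0, 0, 0, 0],
    [0.3, -0.2, 0, 0, 0, 0, 0],
    [0.3, 0, 0, 0, 0, 0, 0],
  ],
)

```text
t: 13.25
ee_pos: [557.3, 132.9, 222.5]
orientation: [2.185, 2.256, 0.002]
ft_force: [-0.0, -0.6, 0.1]
width: 57.3
grasp_force: 0.0
```

```bash
python3 - <<'E'
from h import *
goto([551.7,93.2,112],1.605)
d=grab("wrist");np.savez("w7.npz",**d);X=cloud(d);cv2.imwrite("pics/w7.png",d["pixels"][...,::-1])
P=X.reshape(-1,3);k=P[(P[:,0]>560)&(P[:,0]<590)&(P[:,1]>190)&(P[:,1]<280)&(P[:,2]>157)&(P[:,2]<200)]
print("knife",len(k),cv2.minAreaRect(k[:,:2].astype(np.float32)),np.percentile(k[:,2],[5,50,90,98,100]))
Z=P[(P[:,0]>500)&(P[:,0]<650)&(P[:,1]>75)&(P[:,1]<114)&(P[:,2]>135)&(P[:,2]<172)]
print("knob",len(Z),np.percentile(Z,[1,50,99],axis=0).round(1), np.percentile(Z[Z[:,1]<105],[1,50,99],axis=0).round(1))
E
```

```text
pos [557.3 132.9 222.5] yaw 1.6031 units now [-0.791 -0.142  2.208] after turn [-0.789 -0.14   2.209] turn [ 0.013 -0.004 -0.016]
knife 1028 ((575.03759765625, 234.69825744628906), (9.550349235534668, 59.74597930908203), 1.5380598306655884) [164.13633026 170.89607169 173.37447384 174.07665302 174.80812239]
knob 886 [[538.3  80.  147.5]
 [550.8  96.6 163. ]
 [563.  113.6 166.8]] [[538.3  80.  148.5]
 [550.5  93.8 163.9]
 [563.1 105.  166.8]]
```

Call:
step_arm(
  plan=[
    [0.36, -0.79, -0.16, 0, 0, 0, 0],
    [0.36, 0, 0, 0.7, 0, 0, 0],
    [0.36, 0, 0, 0.8, 0, 0, 0],
    [0.36, 0, 0, 0.7, 0, 0, 0],
    [0.36, 0, 0, 0, 0, 0, 0],
    [-1, 0, 0, 0, 0, 0, 0],
    [-1, 0, 0, 0, 0, 0, 0],
    [-1, 0, 0, 0, 0, 0, 0],
    [-1, 0, 0, 0, 0, 0, 0],
    [-1, 0, 0, 0, 0, 0, 0],
  ],
)

```text
t: 14.55
ee_pos: [550.6, 93.3, 112.2]
orientation: [2.183, 2.257, 0.002]
ft_force: [-0.1, 0.7, 2.7]
width: 25.5
grasp_force: 30.0
```

Gripped at 25.5 mm. I'll pull about 14 mm along the spindle.

Call:
step_arm(
  plan=[
    [-1, -0.1, 0, 0, 0, 0, 0],
    [-1, -0.1, 0, 0, 0, 0, 0],
    [-1, -0.06, 0, 0, 0, 0, 0],
    [-1, 0, 0, 0, 0, 0, 0],
  ],
)

```text
t: 15.05
ee_pos: [550.8, 81.6, 112.0]
orientation: [-2.184, -2.257, -0.004]
ft_force: [-0.5, 9.0, 1.9]
width: 25.3
grasp_force: 30.0
```

Call:
step_arm(
  plan=[
    [-1, -0.02, 0, 0, 0, 0, 0],
    [-1, 0, 0.174, -0.081, 0, 0, 0],
    [-1, 0, 0.185, -0.05, 0, 0, 0],
    [-1, 0, 0.191, -0.017, 0, 0, 0],
    [-1, 0, 0.191, 0.017, 0, 0, 0],
    [-1, 0, 0.185, 0.05, 0, 0, 0],
    [-1, 0, 0.174, 0.081, 0, 0, 0],
    [-1, 0, 0, 0, 0, 0, 0],
  ],
)

```text
t: 16.05
ee_pos: [606.4, 82.9, 111.5]
orientation: [-2.184, -2.257, -0.005]
ft_force: [3.1, 9.8, -2.0]
width: 25.2
grasp_force: 30.0
```

```bash
python3 -c "
from h import *
o=get_obs();print(o['ft_force'],o['width']);goto([605.7,83,112],1.605)"
```

```text
[ 3.05461885  9.7899555  -2.02573071] 25.211582580059883
pos [606.4  82.9 111.5] yaw 1.6037 units now [ 0.002 -0.015 -0.011] after turn [ 0.002 -0.015 -0.011] turn [ 0.014 -0.024 -0.011]
```

Call:
step_arm(
  plan=[
    [-1, 0.1, 0, 0, 0, 0, 0],
    [-1, 0.1, 0, 0, 0, 0, 0],
    [-1, 0.05, 0, 0, 0, 0, 0],
    [-1, 0, 0, 0, 0, 0, 0],
  ],
)

```text
t: 16.55
ee_pos: [605.6, 94.4, 111.7]
orientation: [2.184, 2.258, 0.003]
ft_force: [3.0, 6.5, -1.2]
width: 25.6
grasp_force: 30.0
```

Call:
step_arm(
  plan=[
    [-1, 0.02, 0, 0, 0, 0, 0],
    [-1, 0, 0, 0, 0, 0, 0],
    [0.36, 0, 0, 0, 0, 0, 0],
    [0.36, 0, 0, 0, 0, 0, 0],
    [0.36, 0, 0, 0, 0, 0, 0],
    [0.36, 0, 0, -0.6, 0, 0, 0],
    [0.36, 0, 0, -0.8, 0, 0, 0],
    [0.36, 0, 0, -0.8, 0, 0, 0],
    [0.36, 0.8, -0.6, 0, 0, 0, 0],
    [0.36, 0, 0, 0, 0, 0, 0],
  ],
)

```text
t: 17.8
ee_pos: [571.8, 135.0, 222.0]
orientation: [-2.181, -2.261, 0.0]
ft_force: [0.3, -0.7, -0.4]
width: 59.6
grasp_force: 0.0
```

```bash
python3 - <<'E'
from h import *
goto([574.6,234,222],1.605)
d=grab("wrist");np.savez("w8.npz",**d);X=cloud(d);cv2.imwrite("pics/w8.png",d["pixels"][...,::-1])
P=X.reshape(-1,3)
Z=P[(P[:,0]>500)&(P[:,0]<650)&(P[:,1]>70)&(P[:,1]<107)&(P[:,2]>135)&(P[:,2]<175)]
print("knob",len(Z),np.percentile(Z,[0,1,50,99],axis=0).round(1))
S=P[(P[:,0]>560)&(P[:,0]<590)&(P[:,1]>200)&(P[:,1]<270)&(P[:,2]<132)&(P[:,2]>115)];
S=S[abs(S[:,0]-574.6)<8];print("floor",len(S),np.percentile(S,[1,50,99],axis=0).round(1),np.polyfit(S[:,1]-234,S[:,0],1).round(3))
Tt=tool(get_obs());L=(X-Tt[:3,3])@Tt[:3,:3]
for y in (215,235,250):
    r=np.nanargmin(abs(X[:,320,1]-y));m=(abs(X[r,:,0]-576)<16);print(X[r,m,1].mean().round(),[(round(float(a[0]),1),int(a[2])) for a in X[r,m]])
E
```

```text
pos [571.8 135.  222. ] yaw 1.6067 units now [1.977 0.127 0.   ] after turn [1.978 0.124 0.   ] turn [-0.005 -0.002  0.014]
knob 788 [[592.4  80.6 142.7]
 [593.2  81.3 146.6]
 [603.5  96.4 162.9]
 [616.7 106.7 166.1]]
floor 761 [[569.4 202.  123.2]
 [574.6 236.1 124.9]
 [579.5 264.9 131.4]] [-2.40000e-02  5.74616e+02]
216.0 [(561.3, 147), (562.2, 146), (563.1, 150), (564.0, 152), (564.9, 151), (565.7, 153), (566.6, 153), (567.4, 152), (568.3, 150), (569.1, 147), (570.0, 144), (571.1, 124), (572.0, 125), (573.0, 125), (573.9, 125), (574.9, 125), (575.8, 125), (576.7, 125), (577.7, 125), (578.7, 123), (579.5, 127), (579.8, 143), (580.4, 148), (581.2, 149), (582.0, 152), (582.8, 152), (583.7, 152), (584.6, 150), (585.4, 151), (586.3, 151), (587.2, 150), (588.4, 145), (589.4, 145), (591.4, 130)]
236.0 [(560.7, 147), (561.5, 144), (562.5, 149), (563.4, 151), (564.2, 151), (565.1, 153), (565.9, 154), (566.7, 152), (567.6, 151), (568.4, 148), (569.3, 146), (570.3, 123), (571.2, 124), (572.1, 124), (573.0, 124), (574.0, 123), (574.9, 125), (575.8, 124), (576.7, 124), (577.6, 125), (578.6, 123), (579.2, 133), (579.5, 147), (580.4, 147), (581.1, 149), (581.9, 150), (582.6, 153), (583.6, 150), (584.3, 153), (585.3, 151), (586.2, 150), (587.3, 145), (588.2, 145), (590.3, 129), (591.1, 130), (591.9, 131)]
252.0 [(560.2, 145), (561.0, 145), (562.0, 151), (562.9, 153), (563.7, 152), (564.5, 151), (565.4, 153), (566.2, 154), (567.0, 150), (567.8, 149), (568.7, 147), (569.6, 123), (570.5, 125), (571.4, 124), (572.3, 125), (573.2, 126), (574.2, 125), (575.1, 124), (576.0, 124), (576.9, 125), (577.8, 126), (578.6, 127), (579.0, 142), (579.6, 147), (580.4, 148), (581.2, 150), (581.9, 152), (582.8, 152), (583.5, 153), (584.4, 152), (585.2, 152), (586.1, 151), (587.3, 146), (588.1, 146), (590.2, 130), (591.0, 132), (591.9, 131)]
```

Call:
step_arm(
  plan=[
    [-0.3, -0.9, 0, 0, 0, 0, 0],
    [-0.3, -0.9, 0, 0, 0, 0, 0],
    [-0.3, -0.9, 0, 0, 0, 0, 1],
    [-0.3, 0, 0, 0, 0, 0, 1],
    [-0.3, 0, 0, 0, 0, 0, 1],
    [-0.3, 0, 0, 0, 0, 0, 1],
    [-0.3, 0, 0, 0, 0, 0, 1],
    [-0.3, 0, 0, 0, 0, 0, 1],
    [-0.3, 0, 0, 0, 0, 0, 1],
    [-0.3, 0, 0, 0, 0, 0, 1],
    [-0.3, 0, 0, 0, 0, 0, 1],
    [-0.3, 0, 0, 0, 0, 0, 1],
    [-0.3, 0, 0, 0, 0, 0, 0.87],
    [-0.3, 0, 0, 0, 0, 0, 0],
  ],
)

```text
t: 19.6
ee_pos: [578.1, -2.2, 221.0]
orientation: [3.106, 0.47, -0.001]
ft_force: [0.4, 0.9, -0.7]
width: 30.7
grasp_force: 0.0
```

```bash
python3 -c "
from h import *
goto([586.3,-94,112],np.radians(17.3))"
```

```text
pos [578.1  -2.2 221. ] yaw 0.3004 units now [-0.386  1.803  2.181] after turn [-0.39   1.802  2.181] turn [-0.     0.008 -0.013]
```

Call:
step_arm(
  plan=[
    [-0.3, -0.19, 0.9, 0, 0, 0, 0],
    [-0.3, -0.19, 0.9, 0.6, 0, 0, 0],
    [-0.3, 0, 0, 0.8, 0, 0, 0],
    [-0.3, 0, 0, 0.78, 0, 0, 0],
    [-0.3, 0, 0, 0, 0, 0, 0],
    [-0.3, 0, 0, 0, 0, 0, 0],
  ],
)

```text
t: 20.35
ee_pos: [587.4, -93.3, 113.6]
orientation: [3.106, 0.471, 0.002]
ft_force: [-0.8, -0.0, -0.3]
width: 30.6
grasp_force: 0.0
```

```bash
python3 - <<'E'
from h import *
d=grab("wrist");X=cloud(d)
k=X.reshape(-1,3);k=k[(k[:,0]>545)&(k[:,0]<630)&(k[:,1]>-115)&(k[:,1]<-72)&(k[:,2]>32)&(k[:,2]<62)]
print(len(k),cv2.minAreaRect(k[:,:2].astype(np.float32)),k[:,2].max())
goto([586.1,-94.2,12],np.radians(17.3))
E
```

```text
704 ((585.7730712890625, -94.28559112548828), (60.33470153808594, 9.003196716308594), 17.289430618286133) 59.58494201470029
pos [587.8 -93.2 114.2] yaw 0.3009 units now [-0.043  0.006  2.044] after turn [-0.039  0.008  2.044] turn [ 0.01  -0.018 -0.009]
```

Call:
step_arm(
  plan=[
    [-0.3, -0.035, 0.008, 0.7, 0, 0, 0],
    [-0.3, 0, 0, 0.7, 0, 0, 0],
    [-0.3, 0, 0, 0.4, 0, 0, 0],
    [-0.3, 0, 0, 0.24, 0, 0, 0],
    [-0.3, 0, 0, 0, 0, 0, 0],
    [-1, 0, 0, 0, 0, 0, 0],
    [-1, 0, 0, 0, 0, 0, 0],
    [-1, 0, 0, 0, 0, 0, 0],
    [-1, 0, 0, 0, 0, 0, 0],
  ],
)

```text
t: 21.52
ee_pos: [585.6, -94.0, 11.4]
orientation: [3.106, 0.469, 0.002]
ft_force: [-0.4, 0.4, 5.4]
width: 8.7
grasp_force: 30.0
```

Call:
step_arm(
  plan=[
    [-1, 0, 0, -0.4, 0, 0, 0],
    [-1, 0, 0, -0.6, 0, 0, 0],
    [-1, 0, 0, -0.84, 0, 0, 0],
    [-1, 0, 0, -0.84, 0, 0, -1],
    [-1, 0, 0, -0.84, 0, 0, -1],
    [-1, 0, 0, -0.84, 0, 0, -1],
    [-1, 0, 0, 0, 0, 0, -1],
    [-1, 0, 0, 0, 0, 0, -1],
    [-1, 0, 0, 0, 0, 0, -1],
    [-1, 0, 0, 0, 0, 0, -1],
    [-1, 0, 0, 0, 0, 0, -1],
    [-1, 0, 0, 0, 0, 0, -1],
    [-1, 0, 0, 0, 0, 0, -1],
    [-1, 0, 0, 0, 0, 0, -0.87],
    [-1, 0, 0, 0, 0, 0, 0],
  ],
)

```text
t: 23.4
ee_pos: [584.5, -93.8, 229.2]
orientation: [-2.185, -2.257, 0.0]
ft_force: [0.5, -0.2, -1.5]
width: 8.9
grasp_force: 30.0
```

```bash
python3 -c "
from h import *
print(get_obs()['width']);goto([575.0,233.4,230],1.605)"
```

```text
8.949248222172258
pos [584.5 -93.8 229.2] yaw 1.6034 units now [ 6.546  0.025 -0.016] after turn [ 6.546  0.035 -0.016] turn [-0.002 -0.    -0.013]
```

Call:
step_arm(
  plan=[
    [-1, 0.935, 0.004, 0, 0, 0, 0],
    [-1, 0.935, 0.004, 0, 0, 0, 0],
    [-1, 0.935, 0.004, 0, 0, 0, 0],
    [-1, 0.935, 0.004, 0, 0, 0, 0],
    [-1, 0.935, 0.004, 0, 0, 0, 0],
    [-1, 0.935, 0.004, 0, 0, 0, 0],
    [-1, 0.935, 0.004, 0, 0, 0, 0],
    [-1, 0, 0, 0, 0, 0, 0],
    [-1, 0, 0, 0, 0, 0, 0],
  ],
)

```text
t: 24.52
ee_pos: [575.0, 232.8, 228.6]
orientation: [2.185, 2.258, -0.001]
ft_force: [-0.4, -1.2, -2.4]
width: 8.8
grasp_force: 30.0
```

```bash
python3 chk.py; python3 - <<'E'
from h import *
d=dict(np.load("w6.npz"));Tt=tool(get_obs());X=cloud(d);L=(X-Tt[:3,3])@Tt[:3,:3]
for row in (168,172,176,180):
    l=L[row];z=X[row,:,2];m=(abs(l[:,1])<9)&(l[:,2]>20)
    print(row,l[m,0].mean().round(),[(round(float(a),1),int(b)) for a,b in zip(l[m,1],z[m])])
for row in (185,190,200,210):
    l=L[row];m=(abs(l[:,1])<9)&(l[:,2]<5);print("knife",row,l[m][[0,-1]].round(1).tolist() if m.any() else 0)
E
```

```text
pos [575.1 232.3 228.6] yaw 1.603 units now [ 0.026 -0.01  -0.028] after turn [ 0.026 -0.01  -0.028] turn [-0.004  0.004 -0.016]
knife tool 867 [[ 12.3  -5.  -47.8]
 [ 25.7  -0.6 -43.7]
 [ 31.2   4.2  -1.6]]
knife slope [ 0.009 -0.612]
slot floor tool 288 [[  9.9  -5.6  97.7]
 [ 23.7   0.5 103.9]
 [ 42.7   5.6 110.1]] [-0.0012  0.2511]
160 37.5 0 0 0
170 26.7 12 -15.4 5.5
180 16.9 11 -15.5 4.7
190 8.8 2 -15.7 15.7
200 -1.0 2 -15.8 15.8
210 -11.0 1 -15.9 -15.9
220 -21.1 1 15.2 15.2
168 28.0 [(-8.9, 153), (-8.0, 152), (-7.2, 150), (-6.3, 148), (-5.4, 147), (-4.7, 124), (-3.7, 124), (-2.7, 126), (-1.7, 125), (-0.7, 124), (0.4, 124), (1.4, 125), (2.4, 124), (3.4, 124), (4.4, 124), (5.4, 127), (5.9, 145), (6.8, 148), (7.6, 150), (8.5, 152)]
172 25.0 [(-8.9, 153), (-8.0, 154), (-7.1, 152), (-6.3, 149), (-5.4, 147), (-4.7, 123), (-3.7, 124), (-2.7, 125), (-1.7, 124), (-0.6, 124), (0.4, 124), (1.4, 124), (2.4, 124), (3.4, 124), (4.4, 124), (5.3, 130), (5.9, 145), (6.8, 148), (7.6, 151), (8.5, 152)]
176 21.0 [(-9.0, 152), (-8.1, 153), (-7.2, 150), (-6.3, 149), (-5.4, 147), (-4.7, 123), (-3.7, 125), (-2.7, 125), (-1.7, 125), (-0.6, 124), (0.4, 124), (1.4, 124), (2.4, 124), (3.4, 125), (4.5, 123), (5.3, 132), (6.0, 145), (6.8, 149), (7.7, 150), (8.5, 154)]
180 16.0 [(-8.1, 153), (-7.2, 151), (-6.3, 149), (-5.4, 147), (-4.7, 124), (-3.7, 125), (-2.7, 126), (-1.7, 125), (-0.6, 125), (0.4, 125), (1.4, 125), (2.4, 124), (3.4, 125), (4.5, 123), (5.3, 134), (5.9, 147), (6.9, 148), (8.6, 151)]
knife 185 [[30.9, -4.8, 0.4], [31.2, 3.9, -1.1]]
knife 190 [[31.2, -4.5, -15.9], [31.2, 3.5, -16.2]]
knife 200 [[31.3, -4.5, -40.7], [31.5, 3.5, -41.4]]
knife 210 [[26.0, -5.1, -41.4], [26.0, 4.0, -41.6]]
```

Call:
step_arm(
  plan=[
    [-1, 0.01, 0.004, 0.65, 0, 0, 0],
    [-1, 0, 0, 0.58, 0, 0, 0],
    [-1, 0, 0, 0.1, 0, 0, 0],
    [-1, 0, 0, 0.1, 0, 0, 0],
    [-1, 0, 0, 0.1, 0, 0, 0],
    [-1, 0, 0, 0.06, 0, 0, 0],
    [-1, 0, 0, 0.06, 0, 0, 0],
    [-1, 0, 0, 0.06, 0, 0, 0],
    [-1, 0, 0, 0, 0, 0, 0],
  ],
)

```text
t: 25.7
ee_pos: [575.4, 233.7, 142.8]
orientation: [-2.184, -2.259, 0.0]
ft_force: [-0.6, 0.1, -2.5]
width: 8.8
grasp_force: 30.0
```

Call:
step_arm(
  plan=[
    [-1, 0, 0, 0.06, 0, 0, 0],
    [-1, 0, 0, 0.06, 0, 0, 0],
    [-1, 0, 0, 0.06, 0, 0, 0],
    [-1, 0, 0, 0.06, 0, 0, 0],
    [-1, 0, 0, 0.05, 0, 0, 0],
    [-1, 0, 0, 0.03, 0, 0, 0],
    [-1, 0, 0, 0, 0, 0, 0],
  ],
)

```text
t: 26.58
ee_pos: [575.5, 233.7, 126.9]
orientation: [-2.184, -2.258, 0.001]
ft_force: [-1.0, 0.2, -2.7]
width: 8.5
grasp_force: 30.0
```

Call:
step_arm(
  plan=[
    [-1, 0, 0, 0.02, 0, 0, 0],
    [-1, 0, 0, 0.02, 0, 0, 0],
    [-1, 0, 0, 0, 0, 0, 0],
  ],
)

```text
t: 26.95
ee_pos: [575.7, 233.8, 126.3]
orientation: [2.184, 2.258, 0.001]
ft_force: [-2.9, -3.0, 6.3]
width: 9.0
grasp_force: 30.0
```

On the floor of the slot (+9 N). I'll release, retreat and check.

Call:
step_arm(
  plan=[
    [-0.3, 0, 0, 0, 0, 0, 0],
    [-0.3, 0, 0, 0, 0, 0, 0],
    [-0.3, 0, 0, -0.3, 0, 0, 0],
    [-0.3, 0, 0, -0.7, 0, 0, 0],
    [-0.3, 0, 0, -0.9, 0, 0, 0],
    [-0.3, -0.9, 0, -0.6, 0, 0, 0],
    [-0.3, -0.9, 0, 0, 0, 0, 0],
    [-0.3, -0.2, 0, 0, 0, 0, 0],
    [-0.3, 0, 0, 0, 0, 0, 0],
  ],
)

```text
t: 28.08
ee_pos: [579.0, 133.6, 250.5]
orientation: [-2.185, -2.257, -0.001]
ft_force: [0.5, 0.5, -0.8]
width: 30.6
grasp_force: 0.0
```

```bash
python3 - <<'E'
from h import *
d=grab("wrist");X=cloud(d)
P=X.reshape(-1,3);k=P[(P[:,0]>560)&(P[:,0]<590)&(P[:,1]>190)&(P[:,1]<280)&(P[:,2]>157)&(P[:,2]<200)]
print("knife",len(k),cv2.minAreaRect(k[:,:2].astype(np.float32)),np.percentile(k[:,2],[5,50,90,98,100]))
Z=P[(P[:,0]>500)&(P[:,0]<650)&(P[:,1]>70)&(P[:,1]<107)&(P[:,2]>135)&(P[:,2]<175)]
print("knob",np.percentile(Z,[0,1,50,99],axis=0).round(1))
s=grab("side");a=cv2.resize(d["pixels"][30:270,200:440,::-1],(480,480));b=cv2.resize(s["pixels"][165:265,280:360,::-1],(320,400));b=np.vstack([b,np.zeros((80,320,3),np.uint8)])
cv2.imwrite("pics/w9.png",np.hstack([a,b]))
E
```

```text
knife 690 ((575.739013671875, 234.80812072753906), (8.136578559875488, 59.81755447387695), 1.7851628065109253) [168.56184607 171.65624477 173.55452361 174.32436386 174.79107061]
knob [[593.1  80.7 143. ]
 [593.2  81.2 145.8]
 [601.1  99.6 162.3]
 [616.5 106.9 166.1]]
```

View pics/w9.png

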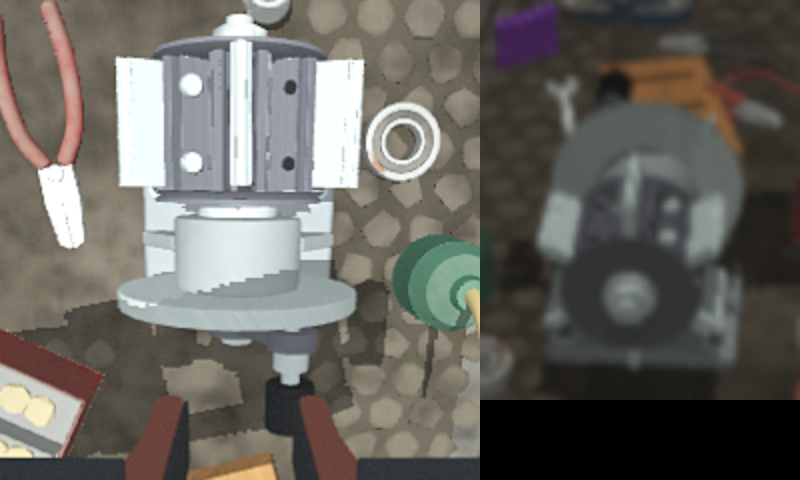

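The picture shows the new knife upright in the top slot at (240,115), the first knife to its right at (345,120), and the crank on the far side with the knob at (290,405). The knife top measures about 173 mm, which is home. The bystanders look undisturbed, so I'm handing in.

```bash
python3 -c "
from workcell import ctrl
print(ctrl.close_job())"
```

```text
the job is handed in; nothing more can be done
None
```

I put both full-height knives home in their slots, swung the crank one hole away with the pin dropped in, and handed the job in at about 28 s; the hand-in returned no verdict. The last measurements showed the second knife's top at about 173 mm (home), and the worn knife was never gripped.

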